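Pin the shower stool's leg clamp shut and hold it

ROBOT

A 6-joint arm with a two-finger parallel gripper is mounted at the origin on the work surface. World frame = base frame: x ahead of the robot, y to its left, z up, the work surface at z = 0. Lengths are in m, angles in rad, forces in N, time in s.
With the tool pointing down it reaches from about 0.3 to 0.775 m from the base axis. Payload 14.6 kg.
Tool frame: the origin (TCP) lies on the centre line of the jaws, within the pads' length; the fingertips stand 8 mm ahead of it and the grasp point (between the pads) lies 11 mm behind it; z points along the fingers, y is the line along which they close (so a half turn about z gives the same grasp; the last joint's range is limited). The gripper opens to 85 mm and grips with 20 to 120 N. Pads are 22 mm wide; open, the fingers measure 114 mm over their backs; the gripper's body (76 mm by 85 mm) begins 54 mm behind the grasp point. The pads swing forward as they close: fully open they stand 13 mm farther back than shut.
Start: joints at [-1.369, 0.3, 1.521, -0, 1.321, -0.067], TCP at [0.146, -0.53, 0.239] pointing down, gripper open.
Joint ranges: [-3.03, 3.03], [-0.79, 2.21], [0.23, 2.52], [-1.04, 4.18], [0, 3.07], [-2.55, 2.55]. Speed limits (rad/s): [2.22, 2.22, 2.57, 3.14, 3.14, 3.14].

INTERFACE

Orientations are given as a 3x3 rotation matrix whose columns are the frame's x, y, z axes.
In Python, from rig import bot gives the robot as it stands.
- The arm moves only by the tool send_rows, never from a script. Its argument "commands" is one flat list of numbers, 7 for each row, row after row: the turn, a rotation vector about the tool's x, y, z in rad, then the shift along the tool's x, y, z in cm, then the opening, from 0 (shut) to 1 (fully open). In form: [wx, wy, wz, x, y, z, gripper, wx, wy, wz, x, y, z, gripper, ...]. A call has 1 to 12 rows; each row is the pose to reach, as a shift and turn from the pose commanded when the call began, along the tool's axes at that moment; what a row does not reach only later rows make up. A row lasts 1/8 s, in which the tool goes at most 62.5 mm and 10.7 degrees, less where a joint would pass 70% of its speed; a pose out of reach is approached as far as the arm can. A call with a gripper value outside its range is refused whole. The fingers move at their own pace and stop on an object; "squeeze" is the grip in N (left out, the last holds). Time passes only in rows, so rows that repeat a pose let the fingers close. It gives the time, the measured TCP pose, the force, the opening and the grip force at its end, in the units of the state.
- bot.read_state(): the state, without advancing time (a new reading comes with each control period).
- bot.snapshot(name): name is "scene" or "top" or "wrist"; returns the picture (480x640x3 uint8, blue, green, red); there is no depth.
- bot.camera_info(name): a dict with "K" (3x3 intrinsics, pixels), "D" ([k1, k2, p1, p2, k3] as OpenCV has them; the pictures are not rectified), "camera_from_world" (4x4, takes a point from world to camera coordinates); the wrist camera has in their place "hand_eye" (4x4, takes a point from camera to tool coordinates, whose origin is the TCP and whose axes are the flange's). Camera axes: x right, y up, looking along -z (the intrinsics and any distortion apply to the point x, -y, -z); pixel columns grow to the right and rows downward; lengths in m; the calibration is good to about 2 mm. A picture is of the moment at which its call begins: read the wrist's pose just before it. camera_info takes no time and is no camera call.
- bot.job_done(): hands the job in; it is judged then, once.
The state is a dict: "clock": time; "joint_positions": joint angles; "qd": joint speeds; "joint_efforts": joint torques, N m; "eef_pos": TCP position; "tcp_rot": TCP orientation; "contact_force": force on the tool from outside, world axes, zero at the start; "wrist_torque": the same for the moment, N m; "finger_gap": finger opening in m; "finger_force": force on a finger pad.
Only numpy, scipy, OpenCV 4.12 (cv2) and the standard library are available. Lean on these libraries where they do the work, as an engineer would, in place of code of your own. Each camera call takes 0.05 s, during which the arm holds its last target. There are 200 camera calls.

TASK

The hinged clamp around the shower stool's leg tube is standing open. Swing its upper half fully shut, then take the chunky six-lobed locking knob out of the basket, push its pin fully home through the aligned holes of both halves, and finish while still holding the knob and pressing it down firmly (about as hard as the weight of a one-kilogram bag) so that the halves stay pressed together. Leave everything else, such as the basin plug and the toiletries, where it is.

Things in the scene. Friction and masses are not known exactly. Their poses are not given: they have to be found in the camera images.
- clamp: Stool leg clamp, bare aluminium, screwed to the ledge (place and yaw vary), with its hinged upper half. Origin under the leg tube at ledge height; x level from hole to hinge, y along hinge and tube, z up. The grey tube (25 mm thick, 190 mm long) lies along y, axis 56 mm up. Hole axis at x = -50 mm, hinge axis at x = 30 mm. Shut, the hump over the tube spans x = -19 to 19 mm and tops out 74 mm up.
- clamp_hole (a point): Mouth of the hole in the clamp's lower half: on its axis, 56 mm above the ledge, in the level plane where the halves meet; axes as the clamp. Hole 14 mm wide, 46 mm deep, in the middle of a block 56 mm (x) by 50 mm (y). When shut, the upper half's ear covers this block: 10 mm thick, its 15 mm hole lines up with this one, its top is 10 mm above this point.
- clamp_hinge (a point): Middle of the clamp's hinge axis, 56 mm above the ledge, 80 mm from clamp_hole along x; axes as the clamp.
- upper_ear (a point): Outer face of the upper half's ear at its hole: 80 mm from the hinge axis, 10 mm out from the meeting plane (10 mm above clamp_hole when shut). x runs along the upper half from hole to hinge, z outward from the outer face (up when shut). The ear reaches from 52 to 108 mm from the hinge axis and is 50 mm wide (y).
- upper (a joint): Angle of the clamp's upper half about the hinge (rad): 0 shut, 1.57 standing straight up, up to 1.9 leaning away from the hole. Starts between 1.1 and 1.7. The hinge is stiff (0.2 Nm of friction, 2 to 3 N at the ear's end): the half stays where it is left.
- knob_mid (a point): Locking knob, upright in one of the two holes of the basket floor, pin down; this is the centre of its head. Grey six-lobed plastic head 34 mm across, 30 mm tall (15 mm below to 15 mm above this point); under it a neck 22 mm across, 8 mm tall, then a steel pin 12 mm thick, 40 mm long, chamfered at the tip. z runs along the pin away from its tip. 50 to 100 g.
- knob_shoulder (a point): Underside of the knob's neck, on its axis, 23 mm below knob_mid: it rests on the basket floor, and on the ear when the pin is home. The pin's tip is 40 mm below it. Axes as knob_mid.
- basket: Stainless basket fixed on the ledge (place and yaw vary), 250 mm (x) by 300 mm (y), perforated floor with its top 60 mm above the ledge, wire rim reaching 87 mm above the ledge. Origin at the centre of its footprint at ledge height. The two 15 mm holes that hold knob and plug lie at x = -55 mm, y = -90 mm and y = 0; which holds which varies.
- plug_mid (a point): Basin plug in the basket's other hole, not to be used: grey disc 40 mm across and 7 mm thick on the basket floor, thin stem, 20 mm ball on top reaching 38 mm above the floor. Point 23 mm above the basket floor.
- tumbler_mid (a point): Glass tumbler, 64 mm across, 85 mm tall, standing in the basket's far left corner; its centre.
- pillbox_mid (a point): Blue pill box with twist cap, 42 mm across, 50 mm tall, in the basket's far right corner; its centre.
- saucer_mid (a point): White ceramic soap saucer, 90 mm across, 20 mm tall, between those two; its centre.
- comb_mid (a point): Red comb, 125 by 29 mm, 5 mm thick, lying along the basket's left side; its centre.
- shampoo_mid (a point): White bottle, 60 mm across, 150 mm tall, on the ledge at the far right; its centre.
- ferrule_mid (a point): Black rubber stool foot, a ring 36 mm across and 30 mm tall, on the ledge near right; its centre.
- soap_mid (a point): Bar of white soap, 60 by 40 by 22 mm, on the ledge in front of clamp and basket; its centre.
Not all that is in view belongs to the job. Leave any red look-alike of the part that bears knob_mid alone.

How it is judged:
On the way, in this order (a step that is already met when the one before it is completed fails the run):
1. the clamp's upper half is shut (value of joint upper below 0.05 rad), for 0.2 s.
2. the knob's pin is fully home through both holes with the clamp shut (value of joint upper below 0.05 rad and horizontal distance between knob_shoulder and clamp_hole below 0.004 m and z of knob_shoulder in the frame of clamp_hole below 0.013 m and angle between the z axis of knob_shoulder and the z axis of clamp_hole, either way round below 0.1 rad), for 0.2 s.
At the end, for the whole second after the job is handed in: The upper half is shut (under 0.05 rad), the knob stands upright (within 0.1 rad) in the hole (within 4 mm of its axis) with its shoulder within 3 mm of the ear, the fingers grip its head (over 3 N, grasp point within 25 mm of the centre of the head) and press it onto the clamp with more than 4 N (all of step 2 and contact force between knob and clamp above 4 N and contact force between the fingers and knob above 3 N and distance between the grasp point and knob_mid below 0.025 m); the arm keeps its last pose, push and grip.
It fails at once if a bystander is moved by more than 25 mm (distance of any of plug_mid, tumbler_mid, pillbox_mid, saucer_mid, comb_mid, shampoo_mid, ferrule_mid, soap_mid from where it was at the start of the episode above 0.025 m).
It also fails if it takes over 64 s, if anything falls off the work surface, if the arm or the gripper's body presses on something with over 40 N, if the wrist force passes 120 N, or if a joint passes its speed limit or range.

## Working session

There is one attempt and no reset: what is moved stays moved. The work goes in short steps, Python scripts to look and compute and a tool call to move; the robot and the scene stay as the last step left them, time stands still between calls to the robot, and variables do not carry over. Pictures are saved under pics/ and viewed, at most 10 in all, crops included, and the job is handed in when it is done.

Besides the shell and the picture viewer there is one more tool, called by a JSON object that holds its "api" and its "payload". send_rows: Moves the arm, as the interface text tells. Its arguments: {"type":"object","properties":{"commands":{"type":"array","items":{"type":"number"}},"squeeze":{"type":"number"}},"required":["commands"]}

```bash
ls; mkdir -p pics; python3 - <<'E'
from rig import bot
import cv2,numpy as np
np.set_printoptions(precision=4,suppress=True)
for n in("scene","top"):
    cv2.imwrite(f"pics/{n}0.png",bot.snapshot(n)); print(n,bot.camera_info(n))
print(bot.camera_info("wrist"))
s=bot.read_state();print(s)
E
```

```text
pics
scene {'K': array([[560.3148,   0.    , 313.0101],
       [  0.    , 560.3148, 234.932 ],
       [  0.    ,   0.    ,   1.    ]]), 'D': array([0.0184, 0.    , 0.    , 0.    , 0.    ]), 'camera_from_world': array([[-0.8546,  0.5192, -0.0077,  0.4589],
       [-0.3488, -0.563 ,  0.7492,  0.1169],
       [ 0.3847,  0.643 ,  0.6623, -1.4951],
       [ 0.    ,  0.    ,  0.    ,  1.    ]])}
top {'K': array([[493.1438,   0.    , 318.3273],
       [  0.    , 493.1438, 244.1251],
       [  0.    ,   0.    ,   1.    ]]), 'D': array([0.0001, 0.    , 0.    , 0.    , 0.    ]), 'camera_from_world': array([[ 0.027 , -0.9993,  0.024 , -0.0438],
       [ 0.9854,  0.0306,  0.1672, -0.5212],
       [-0.1679,  0.0191,  0.9856, -0.9951],
       [ 0.    ,  0.    ,  0.    ,  1.    ]])}
{'K': array([[424.2692,   0.    , 322.8931],
       [  0.    , 424.2692, 246.111 ],
       [  0.    ,   0.    ,   1.    ]]), 'D': array([-0.0185,  0.    ,  0.    ,  0.    ,  0.    ]), 'hand_eye': array([[-0.0008,  0.9452,  0.3266,  0.0849],
       [ 1.    ,  0.001 , -0.0004,  0.0009],
       [-0.0007,  0.3266, -0.9452, -0.1353],
       [ 0.    ,  0.    ,  0.    ,  1.    ]])}
{'clock': 0.1, 'joint_positions': array([-1.3686,  0.3004,  1.5215, -0.    ,  1.3207, -0.0666]), 'qd': array([ 0.0003, -0.    , -0.0028, -0.0024,  0.0009, -0.0002]), 'joint_efforts': array([  0.0025, -54.4377, -36.2372,  -0.    ,   0.0031,   0.    ]), 'eef_pos': array([ 0.146 , -0.5301,  0.2388]), 'tcp_rot': array([[ 0.9641,  0.2656, -0.0002],
       [ 0.2656, -0.9641,  0.001 ],
       [ 0.0001, -0.001 , -1.    ]]), 'contact_force': array([0.3501, 0.4711, 0.181 ]), 'wrist_torque': array([-0.0444, -0.0035,  0.0359]), 'finger_force': 0.0, 'finger_gap': 0.08499655745019849}
```

View pics/top0.png

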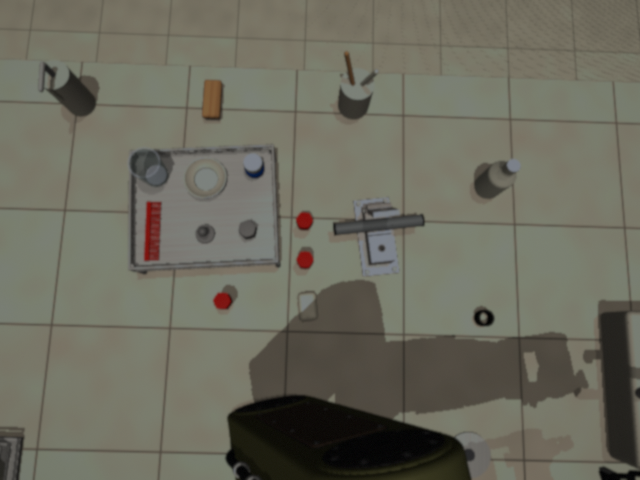

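View pics/scene0.png

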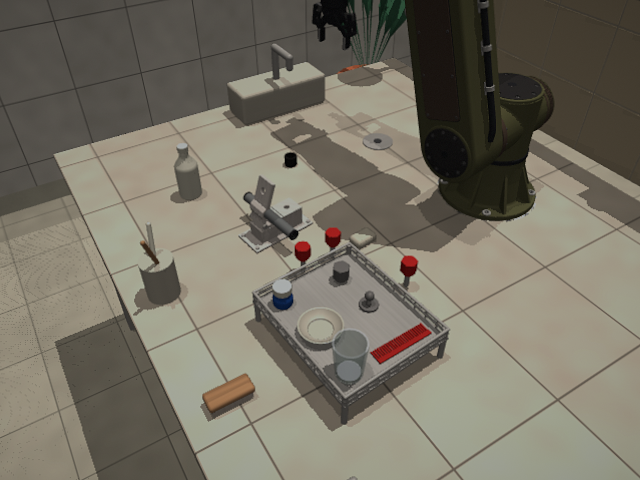

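The top view shows the clamp with its tube running from (334,228) to (424,220), the hole at (381,247) and the open half near (380,210). There are several knob candidates in the top view:
- **Grey lobed head in the basket:** (248,229).
- **Grey plug with a ball:** (205,233).
- **Red look-alikes:** (305,220), (305,259) and (222,300).

The grey lobed head at (248,229) fits the description. I'll confirm it in an enlarged crop.

```bash
cat > h.py <<'E'
from rig import bot
import cv2,numpy as np
np.set_printoptions(precision=4,suppress=True)
def ray(n,uv,st=None):
    c=bot.camera_info(n)
    p=cv2.undistortPoints(np.array([[uv]],float),c["K"],c["D"])[0,0]
    d=np.array([p[0],-p[1],-1.])
    if n=="wrist":
        H=c["hand_eye"];T=np.eye(4);T[:3,:3]=st["tcp_rot"];T[:3,3]=st["eef_pos"];M=T@H
    else: M=np.linalg.inv(c["camera_from_world"])
    d=M[:3,:3]@d
    return M[:3,3],d/np.linalg.norm(d)
def plane(n,uv,z,st=None):
    o,d=ray(n,uv,st);return o+d*(z-o[2])/d[2]
def tri(*rays):
    A=0;b=0
    for o,d in rays:
        P=np.eye(3)-np.outer(d,d);A=A+P;b=b+P@o
    return np.linalg.solve(A,b)
E
python3 - <<'E'
from h import *
print("knob",plane("top",(248,228),.098),tri(ray("top",(248,228)),ray("scene",(342,266))))
print("hole",plane("top",(381,247.5),.056))
print("tube",plane("top",(334,228),.056),plane("top",(424,220),.056))
im=cv2.imread("pics/top0.png");s=cv2.imread("pics/scene0.png")
a=cv2.resize(im[180:290,190:440],None,fx=3.2,fy=2.6*1.23,interpolation=2)[:300]
a=cv2.resize(im[180:280,190:440],(800,320),interpolation=2)
b=cv2.resize(s[165:300,215:415],(400,270),interpolation=2)
o=np.zeros((600,800,3),np.uint8);o[:320]=a;o[325:595,:400]=b
cv2.imwrite("pics/crop0.png",o)
E
```

```text
knob [0.5415 0.114  0.098 ] [0.5396 0.1156 0.0975]
hole [ 0.5172 -0.1595  0.056 ]
tube [ 0.5556 -0.0604  0.056 ] [ 0.5789 -0.2503  0.056 ]
```

View pics/crop0.png

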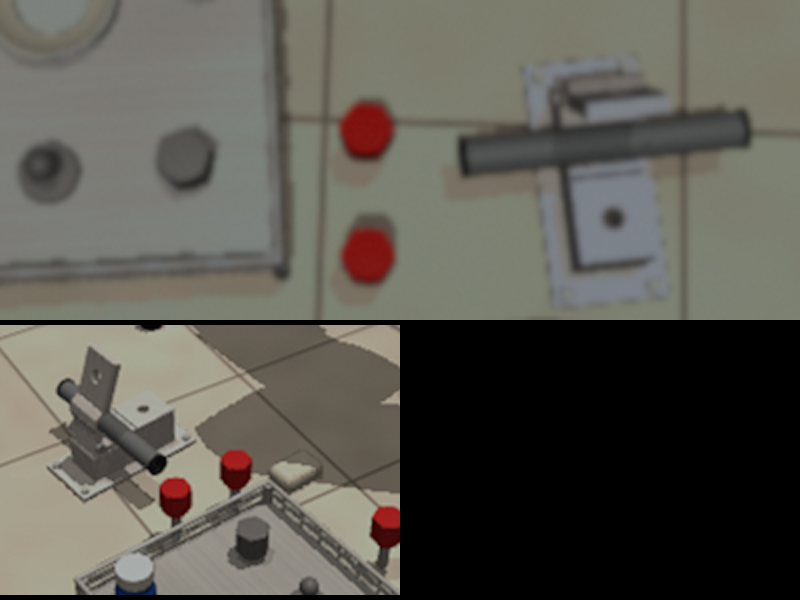

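The crop confirms the choice: the grey six-lobed head with no ball is the knob (crop 186,158), and the ball-topped disc is the plug. The upper half's ear stands nearly upright, with its hole at about (263,190) in the scene view.

```bash
cat >> h.py <<'E'
cx=np.array([.9925,.122,0]);cy=np.array([-.122,.9925,0]);cx/=np.linalg.norm(cx);cy/=np.linalg.norm(cy)
hole=np.array([.5174,-.1605,.056]);hinge=hole+.08*cx
def to_tool(p,s=None):
    s=s or bot.read_state();return 100*s["tcp_rot"].T@(np.array(p)-s["eef_pos"])
E
python3 - <<'E'
from h import *
o,d=ray("scene",(263.5,190.5))
t=(hinge-o)@cy/(d@cy);p=o+t*d-hinge;print("ear hole rel hinge",p@cx,p[2],"ang",np.arctan2(p[2],-p@cx))
tgt=hinge+.05*cx;tgt[2]=.235;print(hinge,tgt,to_tool(tgt))
E
```

```text
ear hole rel hinge -0.021609485958679113 0.07647998855205579 ang 1.2954237890182603
[ 0.5968 -0.1507  0.056 ] [ 0.6464 -0.1446  0.235 ] [ 58.4776 -23.8686   0.4071]
```

{"api": "send_rows", "payload": {"commands": [0, 0, 0.147, 58.5, -23.9, 0.4, 0, 0, 0, 0.147, 58.5, -23.9, 0.4, 0, 0, 0, 0.147, 58.5, -23.9, 0.4, 0, 0, 0, 0.147, 58.5, -23.9, 0.4, 0, 0, 0, 0.147, 58.5, -23.9, 0.4, 0, 0, 0, 0.147, 58.5, -23.9, 0.4, 0, 0, 0, 0.147, 58.5, -23.9, 0.4, 0, 0, 0, 0.147, 58.5, -23.9, 0.4, 0, 0, 0, 0.147, 58.5, -23.9, 0.4, 0, 0, 0, 0.147, 58.5, -23.9, 0.4, 0, 0, 0, 0.147, 58.5, -23.9, 0.4, 0, 0, 0, 0.147, 58.5, -23.9, 0.4, 0], "squeeze": 30}}

```text
clock: 1.6
eef_pos: [0.6464, -0.1444, 0.2346]
tcp_rot: [[0.993, 0.122, -0.001], [0.122, -0.993, 0.0], [-0.001, -0.0, -1.0]]
contact_force: [0.4, -0.5, -0.3]
finger_gap: -0.0002
finger_force: 0.0
```

```bash
python3 - <<'E'
from h import *
s=bot.read_state();im=bot.snapshot("wrist");cv2.imwrite("pics/w1.png",im)
print(s["clock"],s["eef_pos"],s["tcp_rot"],s["finger_gap"],s["contact_force"])
print(to_tool([.6464,-.1446,.235],s))
# plan: corner path relative to hinge -> tool shifts for a start at hinge+.05cx
R=s["tcp_rot"]
for th in [1.3,1.15,1,.85,.7,.55,.4,.25,.12,0]:
    c=-.085*np.cos(th)+.01*np.sin(th)+.011; z=.056+.085*np.sin(th)+.01*np.cos(th)+.008
    p=hinge+c*cx;p[2]=z;print(th,c,z,to_tool(p,s))
E
```

```text
1.6 [ 0.6464 -0.1444  0.2346] [[ 0.9925  0.122  -0.0012]
 [ 0.122  -0.9925  0.0002]
 [-0.0012 -0.0003 -1.    ]] -0.00019556085709203475 [ 0.419  -0.4583 -0.2606]
[ 0.0027  0.0168 -0.0426]
1.3 -0.002101818578917997 0.14857743404670729 [-5.195   0.0238  8.6057]
1.15 -0.01459379307254817 0.1456698093309859 [-6.4439  0.0239  8.8979]
1 -0.026510986150712918 0.14092805676735262 [-7.6351  0.024   9.3735]
0.85 -0.037585763348820564 0.1344586658957747 [-8.7418  0.0242 10.0217]
0.7 -0.04756940904680462 0.12640692528804862 [-9.7392  0.0244 10.8281]
0.55 -0.0562377120857514 0.11695365967970109 [-10.6049   0.0247  11.7744]
0.4 -0.06339600106715874 0.10631116903626414 [-11.3195   0.025   12.8395]
0.25 -0.06888351625285959 0.09471846075374091 [-11.8669   0.0254  13.9994]
0.12 -0.07219161197468946 0.08410362397809681 [-12.1965   0.0257  15.0613]
0 -0.07400000000000001 0.07400000000000001 [-12.3762   0.0261  16.0719]
```

View pics/w1.png

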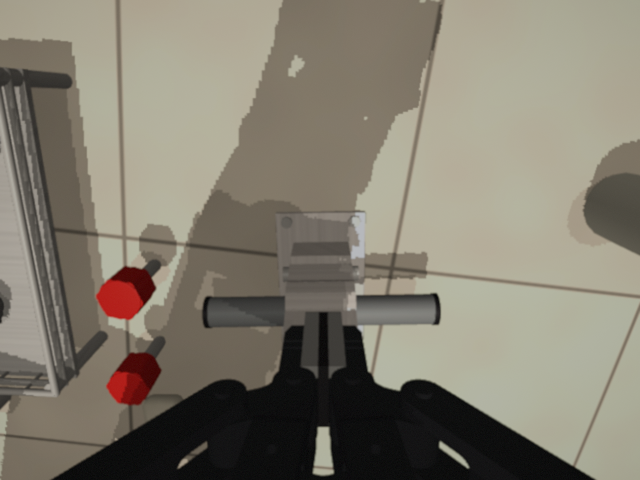

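The wrist view shows the fingers centred on the clamp, with its base plate at (320,245) and the tube from (205,312) to (440,310). I'll descend behind the ear and sweep it shut.

{"api": "send_rows", "payload": {"commands": [0, 0, 0, 0, 0, 5, 0, 0, 0, 0, 0, 0, 8.6, 0, 0, 0, 0, -3.5, 0, 8.6, 0, 0, 0, 0, -5.2, 0, 8.6, 0, 0, 0, 0, -6.4, 0, 8.9, 0, 0, 0, 0, -7.6, 0, 9.4, 0, 0, 0, 0, -8.7, 0, 10, 0, 0, 0, 0, -9.7, 0, 10.8, 0, 0, 0, 0, -10.6, 0, 11.8, 0, 0, 0, 0, -11.3, 0, 12.8, 0, 0, 0, 0, -11.9, 0, 14, 0, 0, 0, 0, -12.2, 0, 15, 0]}}

```text
clock: 3.15
eef_pos: [0.525, -0.1592, 0.0842]
tcp_rot: [[0.993, 0.121, -0.001], [0.121, -0.993, 0.0], [-0.001, -0.0, -1.0]]
contact_force: [-1.2, 0.6, 2.1]
finger_gap: -0.0
finger_force: 1.3
```

{"api": "send_rows", "payload": {"commands": [0, 0, 0, -0.1, 0, 0.4, 0, 0, 0, 0, -0.2, 0, 0.8, 0, 0, 0, 0, -0.2, 0, 1.0, 0, 0, 0, 0, -0.2, 0, 1.1, 0, 0, 0, 0, -0.2, 0, 1.1, 0, 0, 0, 0, -0.2, 0, 1.1, 0]}}

```text
clock: 3.9
eef_pos: [0.5236, -0.1595, 0.0743]
tcp_rot: [[0.993, 0.121, 0.0], [0.121, -0.993, -0.0], [0.0, 0.0, -1.0]]
contact_force: [-0.1, 0.2, -0.8]
finger_gap: -0.0001
finger_force: 0.0
```

{"api": "send_rows", "payload": {"commands": [0, 0, 0, 0, 0, 0.1, 0, 0, 0, 0, 0, 0, 0.2, 0, 0, 0, 0, 0, 0, 0.2, 0]}}

```text
clock: 4.28
eef_pos: [0.5237, -0.1596, 0.0737]
tcp_rot: [[0.993, 0.122, 0.001], [0.122, -0.993, -0.0], [0.001, 0.001, -1.0]]
contact_force: [-9.2, 2.5, 18.7]
finger_gap: -0.0001
finger_force: 9.2
```

{"api": "send_rows", "payload": {"commands": [0, 0, 0, 0, 0, -5, 0, 0, 0, 0, -2, 0, -10, 0.6, 0, 0, 0, -4, 0, -13, 0.65, 0, 0, 0, -4, 0, -13, 0.65, 0, 0, 0, -4, 0, -13, 0.65, 0, 0, 0, -4, 0, -13, 0.65]}}

```text
clock: 5.03
eef_pos: [0.4838, -0.1642, 0.2011]
tcp_rot: [[0.993, 0.122, -0.002], [0.122, -0.993, 0.001], [-0.002, -0.001, -1.0]]
contact_force: [-0.9, 0.0, 0.4]
finger_gap: 0.0553
finger_force: 0.0
```

```bash
python3 - <<'E'
from h import *
s=bot.read_state();im=bot.snapshot("wrist");cv2.imwrite("pics/w2.png",im)
np.save("w2.npy",np.c_[s["tcp_rot"],s["eef_pos"]])
print(s["clock"],s["eef_pos"],s["tcp_rot"],s["finger_gap"],s["contact_force"])
print(to_tool([.505,.111,.205],s))
E
```

```text
5.025 [ 0.4838 -0.1642  0.2011] [[ 0.9926  0.1217 -0.0018]
 [ 0.1217 -0.9926  0.0008]
 [-0.0017 -0.001  -1.    ]] 0.055294729530061926 [-0.8828  0.0254  0.3975]
[  5.4533 -27.0553  -0.3754]
```

View pics/w2.png

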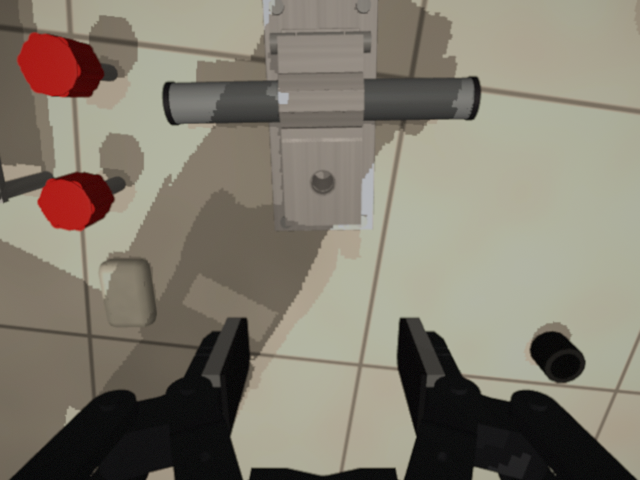

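The clamp is shut and the ear hole shows at (322,181). Next I go to the knob.

{"api": "send_rows", "payload": {"commands": [0, 0, 0, 5.5, -27, -0.4, 0.65, 0, 0, 0, 5.5, -27, -0.4, 0.65, 0, 0, 0, 5.5, -27, -0.4, 0.65, 0, 0, 0, 5.5, -27, -0.4, 0.65, 0, 0, 0, 5.5, -27, -0.4, 0.65, 0, 0, 0, 5.5, -27, -0.4, 0.65, 0, 0, 0, 5.5, -27, -0.4, 0.65, 0, 0, 0, 5.5, -27, -0.4, 0.65]}}

```text
clock: 6.08
eef_pos: [0.5056, 0.1093, 0.2061]
tcp_rot: [[0.993, 0.12, -0.0], [0.12, -0.993, -0.0], [-0.0, 0.0, -1.0]]
contact_force: [-0.6, -0.5, 0.0]
finger_gap: 0.0556
finger_force: 0.0
```

```bash
python3 - <<'E'
from h import *
s=bot.read_state();im=bot.snapshot("wrist");cv2.imwrite("pics/w3.png",im)
print(s["clock"],s["eef_pos"],s["finger_gap"])
w=cv2.imread("pics/w2.png",0);M=np.load("w2.npy");st=dict(tcp_rot=M[:,:3],eef_pos=M[:,3])
r=w[165:198,305:340];m=(r<100).astype(np.uint8)
n,l,q,c=cv2.connectedComponentsWithStats(m)
for k in range(1,n):print(q[k],c[k]+[305,165])
print("hole(322,181)",plane("wrist",(322,181),.066,st))
E
```

```text
6.075 [0.5056 0.1093 0.2061] 0.05561473733827481
[  6   9  24  21 359] [322.5738 184.078 ]
hole(322,181) [ 0.5191 -0.1601  0.066 ]
```

View pics/w3.png

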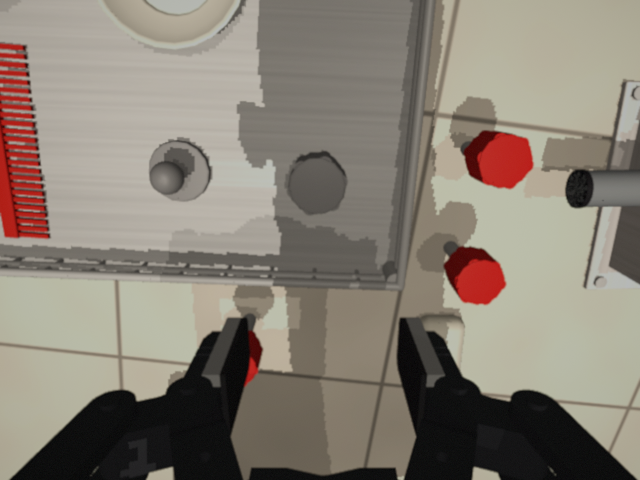

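The knob's head is at (317,182) in the wrist view, and the plug with its ball is at (178,172). I'll refine the knob's position.

```bash
python3 - <<'E'
from h import *
s=bot.read_state();g=cv2.imread("pics/w3.png",0)
print(g[182,275:360:4],g[140:226:4,317])
r=cv2.medianBlur(g,3)[140:226,275:360];t,m=cv2.threshold(r,0,255,cv2.THRESH_BINARY_INV+cv2.THRESH_OTSU);print(t)
n,l,q,c=cv2.connectedComponentsWithStats(m)
for k in range(1,n):
    if q[k,4]>200:print(q[k],c[k]+[275,140])
for uv in[(317,182),(317,185)]:
    p=plane("wrist",uv,.098,s);print(p,to_tool([p[0],p[1],.083-.011],s))
print(plane("wrist",(317,182),.083,s))
M=np.load("w2.npy");st=dict(tcp_rot=M[:,:3],eef_pos=M[:,3]);print("hole",plane("wrist",(322.7,183.5),.066,st))
E
```

```text
[129 122 120  94  85  88  88  88  89  89  89  89  88  88  90  89  89  84
 105 125 125 125] [124 124 121  81  46  95  94  93  92  91  90  89  88  86  86  86  84  84
  82 118 119 119]
103.0
[  10   10   62   66 3063] [316.097  182.5906]
[0.5451 0.1166 0.098 ] [ 4.0059 -0.2485 13.4202]
[0.5434 0.1164 0.098 ] [ 3.8311 -0.2494 13.4202]
[0.5423 0.1165 0.083 ]
hole [ 0.5175 -0.1607  0.066 ]
```

{"api": "send_rows", "payload": {"commands": [0, 0, 0, 3.7, -0.25, 3, 0.65, 0, 0, 0, 3.7, -0.25, 8, 0.65, 0, 0, 0, 3.7, -0.25, 11, 0.65, 0, 0, 0, 3.7, -0.25, 13, 0.65, 0, 0, 0, 3.7, -0.25, 13, 0.65, 0, 0, 0, 3.7, -0.25, 13, 0.2, 0, 0, 0, 3.7, -0.25, 13, 0.2, 0, 0, 0, 3.7, -0.25, 13, 0.2, 0, 0, 0, 3.7, -0.25, 13, 0.2, 0, 0, 0, 3.7, -0.25, 13, 0.2], "squeeze": 60}}

```text
clock: 7.38
eef_pos: [0.5427, 0.1172, 0.0777]
tcp_rot: [[0.993, 0.121, 0.002], [0.121, -0.993, 0.0], [0.002, 0.0, -1.0]]
contact_force: [-0.2, -2.1, 6.5]
finger_gap: 0.0324
finger_force: 59.5
```

{"api": "send_rows", "payload": {"commands": [0, 0, 0, 0, 0, -2, 0.2, 0, 0, 0, 0, 0, -6, 0.2, 0, 0, 0, 0, 0, -11, 0.2, 0, 0, 0, 0, 0, -14, 0.2, 0, 0, 0, 0, 0, -14, 0.2, 0, 0, 0, 0, 0, -14, 0.2]}}

```text
clock: 8.12
eef_pos: [0.5416, 0.1172, 0.2154]
tcp_rot: [[0.993, 0.121, -0.001], [0.121, -0.993, -0.0], [-0.001, -0.0, -1.0]]
contact_force: [-0.2, 0.2, -0.8]
finger_gap: 0.0324
finger_force: 59.6
```

```bash
python3 - <<'E'
from h import *
s=bot.read_state();im=bot.snapshot("wrist");sc=bot.snapshot("scene")
print(s["clock"],s["eef_pos"],s["finger_gap"],s["contact_force"])
print(to_tool([.5175,-.1605,s["eef_pos"][2]],s))
c=bot.camera_info("scene");p=c["camera_from_world"]@np.r_[s["eef_pos"],1];print(p)
u=c["K"]@np.array([p[0],-p[1],-p[2]]);u=(u/u[2])[:2].astype(int);print(u)
o=np.zeros((480,800,3),np.uint8)
x0,y0=u[0]-60,max(u[1]-50,0);b=sc[y0:y0+100,x0:x0+100];o[:400,:400]=cv2.resize(b,(400,400));print(x0,y0)
o[:400,400:]=cv2.resize(im[240:440,220:420],(400,400))
cv2.imwrite("pics/grip.png",o)
E
```

```text
8.125 [0.5416 0.1172 0.2154] 0.03237493489613287 [-0.1817  0.1716 -0.7906]
[-5.7645 27.2731  0.0049]
[ 0.0552  0.0234 -1.0688  1.    ]
[341 222]
281 172
```

View pics/grip.png

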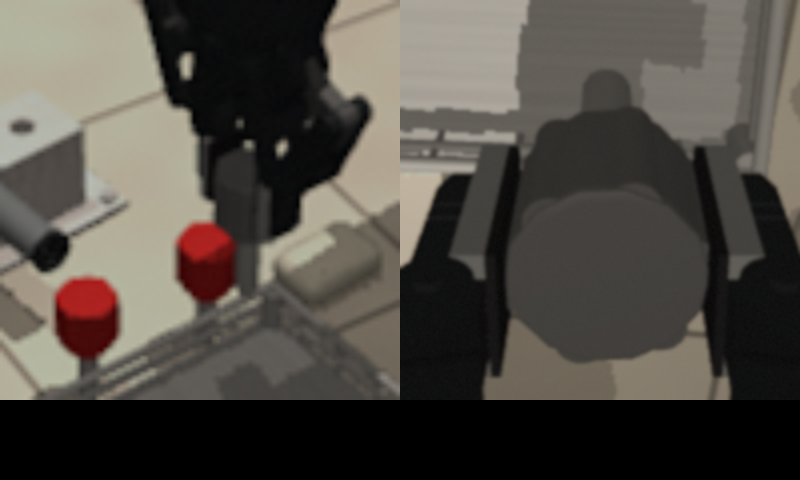

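```bash
python3 - <<'E'
from h import *
s=bot.read_state();z=s["eef_pos"][2]
f=lambda uv,dz:-to_tool(s["eef_pos"],s)+to_tool(plane("wrist",uv,z+dz,s),s)
print("top c",f((323.5,377.5),.0203),"top far edge",f((323.5,336),.0203),"near",f((323.5,420),.0203))
print("tip edge",f((323,275),-.0577),f((323,275),-.055))
print("hole target px check",to_tool(hole,s))
E
```

```text
top c [ 0.0529  0.0986 -2.0301] top far edge [ 1.5829  0.0991 -2.0333] near [-1.6465  0.0981 -2.0266]
tip edge [0.3262 0.0904 5.7693] [0.4407 0.0903 5.4991]
hole target px check [-5.7396 27.2713 15.9154]
```

{"api": "send_rows", "payload": {"commands": [0, 0, 0, -5.7, 27.2, 0, 0.2, 0, 0, 0, -5.7, 27.2, 0, 0.2, 0, 0, 0, -5.7, 27.2, 0, 0.2, 0, 0, 0, -5.7, 27.2, 0, 0.2, 0, 0, 0, -5.7, 27.2, 0, 0.2, 0, 0, 0, -5.7, 27.2, 3, 0.2, 0, 0, 0, -5.7, 27.2, 6, 0.2, 0, 0, 0, -5.7, 27.2, 8.2, 0.2, 0, 0, 0, -5.7, 27.2, 8.2, 0.2, 0, 0, 0, -5.7, 27.2, 8.2, 0.2, 0, 0, 0, -5.7, 27.2, 8.2, 0.2]}}

```text
clock: 9.6
eef_pos: [0.5188, -0.1597, 0.1352]
tcp_rot: [[0.993, 0.122, 0.001], [0.122, -0.993, -0.0], [0.001, 0.001, -1.0]]
contact_force: [0.1, -0.3, -0.4]
finger_gap: 0.0325
finger_force: 59.8
```

```bash
python3 - <<'E'
from h import *
s=bot.read_state();im=bot.snapshot("wrist");sc=bot.snapshot("scene")
print(s["clock"],s["eef_pos"],s["contact_force"],s["tcp_rot"])
print(to_tool([.518,-.1597,.0837],s))
c=bot.camera_info("scene");p=c["camera_from_world"]@np.r_[s["eef_pos"]-[0,0,.05],1]
u=c["K"]@np.array([p[0],-p[1],-p[2]]);u=(u/u[2])[:2].astype(int)
o=np.zeros((400,800,3),np.uint8)
o[:,:400]=cv2.resize(sc[u[1]-50:u[1]+50,u[0]-50:u[0]+50],(400,400))
o[:,400:]=cv2.resize(im[220:420,220:420],(400,400));print(u)
cv2.imwrite("pics/pre.png",o)
E
```

```text
9.6 [ 0.5188 -0.1597  0.1352] [ 0.1473 -0.3444 -0.3828] [[ 0.9926  0.1216  0.0013]
 [ 0.1216 -0.9926 -0.0005]
 [ 0.0012  0.0006 -1.    ]]
[-0.0871 -0.0164  5.1483]
[284 197]
```

View pics/pre.png

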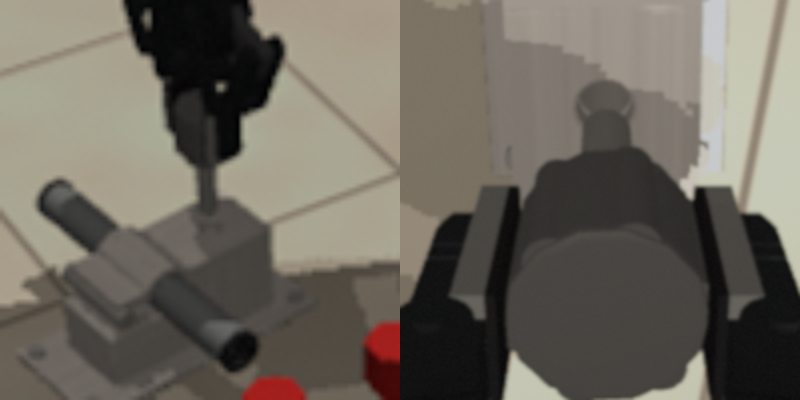

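The pin tip is just above the hole: the hole's rim runs about (577–634, from 80) and the pin is at (606,110). It is laterally centred, so I'm lowering it.

{"api": "send_rows", "payload": {"commands": [0, 0, 0, 0, 0, 0.6, 0.2, 0, 0, 0, 0, 0, 1.2, 0.2, 0, 0, 0, 0, 0, 1.7, 0.2, 0, 0, 0, 0, 0, 2.2, 0.2, 0, 0, 0, 0, 0, 2.2, 0.2]}}

```text
clock: 10.32
eef_pos: [0.5183, -0.1596, 0.1118]
tcp_rot: [[0.993, 0.121, -0.001], [0.121, -0.993, 0.0], [-0.001, -0.0, -1.0]]
contact_force: [0.2, -0.3, 0.0]
finger_gap: 0.0323
finger_force: 59.8
```

In freely. I'll continue in small steps to seat it.

{"api": "send_rows", "payload": {"commands": [0, 0, 0, 0, 0, 0.6, 0.2, 0, 0, 0, 0, 0, 1.2, 0.2, 0, 0, 0, 0, 0, 1.8, 0.2, 0, 0, 0, 0, 0, 2.4, 0.2, 0, 0, 0, 0, 0, 2.6, 0.2, 0, 0, 0, 0, 0, 2.6, 0.2]}}

```text
clock: 11.08
eef_pos: [0.5185, -0.1596, 0.0862]
tcp_rot: [[0.993, 0.122, -0.0], [0.122, -0.993, 0.0], [-0.0, -0.0, -1.0]]
contact_force: [-0.1, -0.4, -0.4]
finger_gap: 0.0325
finger_force: 59.8
```

{"api": "send_rows", "payload": {"commands": [0, 0, 0, 0, 0, 0.1, 0.2, 0, 0, 0, 0, 0, 0.2, 0.2, 0, 0, 0, 0, 0, 0.3, 0.2, 0, 0, 0, 0, 0, 0.35, 0.2, 0, 0, 0, 0, 0, 0.35, 0.2, 0, 0, 0, 0, 0, 0.35, 0.2]}}

```text
clock: 11.82
eef_pos: [0.5186, -0.1597, 0.0835]
tcp_rot: [[0.993, 0.122, 0.001], [0.122, -0.993, -0.0], [0.0, 0.0, -1.0]]
contact_force: [-3.6, 1.1, 8.4]
finger_gap: 0.0325
finger_force: 60.5
```

{"api": "send_rows", "payload": {"commands": [0, 0, 0, 0, 0, 0.04, 0.2, 0, 0, 0, 0, 0, 0.04, 0.2, 0, 0, 0, 0, 0, 0.04, 0.2, 0, 0, 0, 0, 0, 0.04, 0.2]}}

```text
clock: 12.32
eef_pos: [0.5187, -0.1597, 0.0835]
tcp_rot: [[0.993, 0.122, 0.001], [0.122, -0.993, -0.0], [0.001, 0.0, -1.0]]
contact_force: [-6.3, 2.3, 13.8]
finger_gap: 0.0327
finger_force: 60.8
```

```bash
python3 - <<'E'
from h import *
s=bot.read_state();im=bot.snapshot("scene")
print(s["clock"],s["eef_pos"],s["contact_force"],s["finger_force"])
cv2.imwrite("pics/end.png",cv2.resize(im[140:320,200:440],(800,600)))
E
```

```text
12.325 [ 0.5187 -0.1597  0.0835] [-6.25    2.2577 13.7929] 60.82715034484863
```

View pics/end.png

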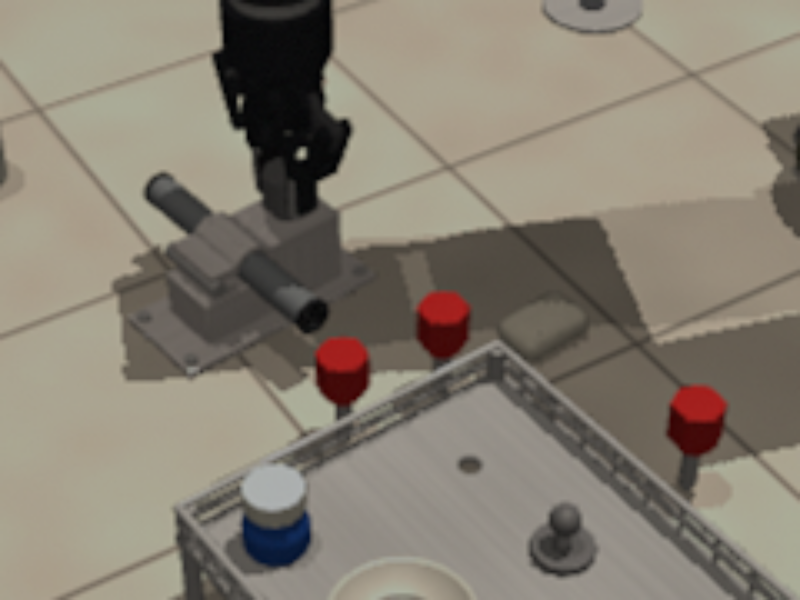

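The clamp is shut and the knob is seated at about (285,190), pressed down with about 14 N while gripped. The plug and toiletries in view are where they were. Handing in.

```bash
python3 -c "
from rig import bot
print(bot.job_done())"
```

```text
the job is handed in; nothing more can be done
None
```

I handed the job in: the clamp is shut, and the knob's pin is fully home, still gripped at about 60 N and pressed down with about 14 N. The hand-in call gave no verdict.

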